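# Stop the low dosing pump and stage its stirred refill

### The job

See which of the three dosing canisters has the lowest float gauge and first switch off that canister's pump by swinging the lever in front of it all the way over, away from the robot; leave the other two pumps on. Then pick up the flat-sided refill bottle, tip it over in the air to about 45 degrees to stir it, hold it so for a second, bring it level again, and set it down gently, upright in the middle of the square pad of that same canister. Do not move the float gauges or push any of the other things about.

Things in the scene. Friction and masses are not known exactly. Their poses are not given: they have to be found in the camera images.
- refill: The refill bottle, 0.35 kg: the loose flat-sided (rectangular) white plastic bottle with a red screw cap. Body 76 mm long (its x) by 52 mm wide (its y) by 100 mm high; above it a neck and a cap 36 mm across, top of cap at 128 mm. Origin at the centre of its underside, z up through the cap. Grasp it across the 52 mm width, about 80 mm above its underside.
- station_a: Fixed dosing station, the left (+y) of three alike, 130 to 160 mm apart. Origin: centre of the underside of its white 100 mm square pad (top at z = 8 mm); x points away from the robot. Pump: black box 70 x 90, 45 high, centre x = -125 mm, lever on top. Canister: white box 120 x 100, 100 high, centre x = +130 mm; handle to 124 mm high; red gauge cap 48 wide, top at 118 mm, at x = +105 mm.
- float_a_top (a point): Top of the float gauge of the left (+y) canister: a black disc 20 mm across on a thin rod, which rises straight out of the red cap. The higher it stands the fuller is the canister: 10 mm above the cap at the lowest (128 mm above the station's origin), 60 mm at the highest. Its z is vertical.
- lever_a (a joint): Pump lever of the left (+y) station: 0 = leaning fully to the robot (ON), 1.0 rad = leaning fully away from the robot, to the pad (OFF). It stays where it is left. At the start all levers are ON, within 0.12 rad of 0.
- lever_a_tip (a point): Centre of the round black knob (26 mm, on a 10 mm rod) at the end of the left (+y) lever, 70 mm from the pivot. The lever turns about the station's y axis at (-125, 0, 67) mm of the station's frame; the knob swings from x = -159 to -91 mm, 128 mm high at both ends and 137 mm half way.
- station_b: Fixed dosing station, the middle of three alike, 130 to 160 mm apart. Origin: centre of the underside of its white 100 mm square pad (top at z = 8 mm); x points away from the robot. Pump: black box 70 x 90, 45 high, centre x = -125 mm, lever on top. Canister: white box 120 x 100, 100 high, centre x = +130 mm; handle to 124 mm high; red gauge cap 48 wide, top at 118 mm, at x = +105 mm.
- float_b_top (a point): Top of the float gauge of the middle canister: a black disc 20 mm across on a thin rod, which rises straight out of the red cap. The higher it stands the fuller is the canister: 10 mm above the cap at the lowest (128 mm above the station's origin), 60 mm at the highest. Its z is vertical.
- lever_b (a joint): Pump lever of the middle station: 0 = leaning fully to the robot (ON), 1.0 rad = leaning fully away from the robot, to the pad (OFF). It stays where it is left. At the start all levers are ON, within 0.12 rad of 0.
- lever_b_tip (a point): Centre of the round black knob (26 mm, on a 10 mm rod) at the end of the middle lever, 70 mm from the pivot. The lever turns about the station's y axis at (-125, 0, 67) mm of the station's frame; the knob swings from x = -159 to -91 mm, 128 mm high at both ends and 137 mm half way.
- station_c: Fixed dosing station, the right (-y) of three alike, 130 to 160 mm apart. Origin: centre of the underside of its white 100 mm square pad (top at z = 8 mm); x points away from the robot. Pump: black box 70 x 90, 45 high, centre x = -125 mm, lever on top. Canister: white box 120 x 100, 100 high, centre x = +130 mm; handle to 124 mm high; red gauge cap 48 wide, top at 118 mm, at x = +105 mm.
- float_c_top (a point): Top of the float gauge of the right (-y) canister: a black disc 20 mm across on a thin rod, which rises straight out of the red cap. The higher it stands the fuller is the canister: 10 mm above the cap at the lowest (128 mm above the station's origin), 60 mm at the highest. Its z is vertical.
- lever_c (a joint): Pump lever of the right (-y) station: 0 = leaning fully to the robot (ON), 1.0 rad = leaning fully away from the robot, to the pad (OFF). It stays where it is left. At the start all levers are ON, within 0.12 rad of 0.
- lever_c_tip (a point): Centre of the round black knob (26 mm, on a 10 mm rod) at the end of the right (-y) lever, 70 mm from the pivot. The lever turns about the station's y axis at (-125, 0, 67) mm of the station's frame; the knob swings from x = -159 to -91 mm, 128 mm high at both ends and 137 mm half way.
- round_bottle: Bystander: round white bottle with a red cap, 60 mm across, 128 mm high; not the refill. Origin at its underside.
- jug: Bystander: clear measuring mug, 84 mm across, 100 mm high, handle to its +y. Origin at its underside.
- media_jar: Bystander: brown jar of filter media, 84 mm across, 110 mm high. Origin at its underside.
- test_vial: Bystander: small amber bottle, 28 mm across, 55 mm high. Origin at its underside.
- collar: Bystander: loose grey plastic hose collar, 48 mm across, 18 mm high. Origin at its underside.
- brush: Bystander: cleaning brush, lying along its x. Origin at its underside.
- screwdriver: Bystander: screwdriver, lying along its x. Origin at its underside.
Not all that is in view belongs to the job. Leave any pink look-alike of the refill alone.

How it is judged:
By the outcome, as a careful person would: the job done as asked, in the order asked, and still so for the second after the job is handed in, with the robot touching nothing.
It also fails if it takes over 64 s, if anything falls off the work surface, if the arm or the gripper's body presses on something with over 40 N, if the wrist force passes 120 N, or if a joint passes its speed limit or range.

### The arm

A 6-joint arm with a two-finger parallel gripper is mounted at the origin on the work surface. World frame = base frame: x ahead of the robot, y to its left, z up, the work surface at z = 0. Lengths are in m, angles in degrees, forces in N, time in s.
With the tool pointing down it reaches from about 0.325 to 0.85 m from the base axis. Payload 15.5 kg.
Tool frame: the origin (TCP) lies at the very end of the fingers, on their centre line; the grasp point (between the pads) lies arm.grip_depth behind it (arm.grip_depth is the distance from the TCP to the grasp point, in m); z points along the fingers, y is the direction in which the jaws open and shut (so a half turn about z gives the same grasp; the last joint's range is limited). The gripper opens to 91 mm and grips with 3 to 60 N. Pads are 32 mm wide; open, the fingers measure 118 mm over their backs; the gripper's body (76 mm by 178 mm) begins 60 mm behind the grasp point.
Start: joints at [-73.539, 28.281, 77.091, -0, 74.628, -5.472], TCP at [0.233, -0.58, 0.214] pointing down, gripper open.
Joint ranges: [-166.48, 166.48], [-47.26, 123.95], [12.59, 153.08], [-70.14, 250.14], [6.76, 159.57], [-176.63, 176.63]. Speed limits (degrees/s): [108.29, 108.29, 147.25, 172.46, 172.46, 172.46].

### API

Orientations are given as a 3x3 rotation matrix whose columns are the frame's x, y, z axes.
In Python, from rig import arm gives the robot as it stands. Calls block until the motion is done:
- arm.move_to(position, orientation): joint-space move of the TCP to a pose.
- arm.move_l(position, orientation=None, feed=0.15): straight line of the TCP; orientation=None keeps the orientation; feed is the mean speed in m/s.
- arm.move_joints(angles): joint-space move.
- arm.grip(opening): finger opening in m; the grip force is fixed at half the most; returns when the fingers have stopped.
- arm.sleep(seconds).
- arm.solve_ik(position, orientation): joint angles nearest the present ones, or None.
- arm.snapshot(name): name is "scene" or "top" or "wrist"; returns the picture (400x640x3 uint8, red, green, blue); there is no depth.
- arm.get_calibration(name): a dict with "intrinsics" (3x3 intrinsics, pixels), "cam_to_world" (4x4, takes a point from camera to world coordinates). Camera axes: x right, y down, z forward; pixel columns grow to the right and rows downward; lengths in m; the calibration is good to about 2 mm. A picture is of the moment at which its call begins: read the wrist's pose just before it. get_calibration takes no time and is no camera call; for the wrist camera it gives the pose at the moment of the call.
A pose or a line that the arm cannot do raises arm.Unreachable and nothing moves.
- arm.sign_off(): hands the job in, once; it reports no verdict.
Readings, each from a call of its own:
- arm.current_t(): time.
- arm.current_joint_positions(): joint angles.
- arm.current_dq(): joint speeds.
- arm.current_tau(): joint torques, N m.
- arm.current_ee_pos(): TCP position.
- arm.current_tool_rot(): TCP orientation.
- arm.current_force(): force on the tool from outside, world axes, zero at the start.
- arm.current_torque(): the same for the moment, N m.
- arm.current_width(): finger opening in m.
Only numpy, scipy, OpenCV 4.12 (cv2) and the standard library are available. Lean on these libraries where they do the work, as an engineer would, in place of code of your own. Each camera call takes 0.05 s, during which the arm holds its last target. There are 200 camera calls.

## Working session

There is one attempt and no reset: what is moved stays moved. The work goes in short steps, each a Python script; the robot and the scene stay as the last script left them, time stands still between calls to the robot, and variables do not carry over. Pictures are saved under pics/ and viewed, about 8 in all and at most 12, crops included, and the job is handed in when it is done.

```bash
ls; mkdir -p pics; python3 - <<'E'
from rig import arm
import cv2,numpy as np
for n in("scene","top"):
    im=arm.snapshot(n); cv2.imwrite(f"pics/{n}0.png",im[...,::-1]); c=arm.get_calibration(n)
    print(n,np.round(c["intrinsics"],1).tolist(),np.round(c["cam_to_world"],3).tolist())
print(arm.grip_depth,arm.current_t())
E
```

```text
pics
scene [[466.4, 0.0, 324.6], [0.0, 466.4, 202.8], [0.0, 0.0, 1.0]] [[-0.646, 0.513, -0.565, 1.23], [0.763, 0.443, -0.47, 0.578], [0.009, -0.735, -0.678, 0.93], [0.0, 0.0, 0.0, 1.0]]
top [[520.8, 0.0, 322.4], [0.0, 520.8, 208.4], [0.0, 0.0, 1.0]] [[0.01, -0.997, 0.082, 0.429], [-1.0, -0.011, -0.008, -0.018], [0.009, -0.082, -0.997, 1.402], [0.0, 0.0, 0.0, 1.0]]
0.0188 0.1
```

View pics/scene0.png

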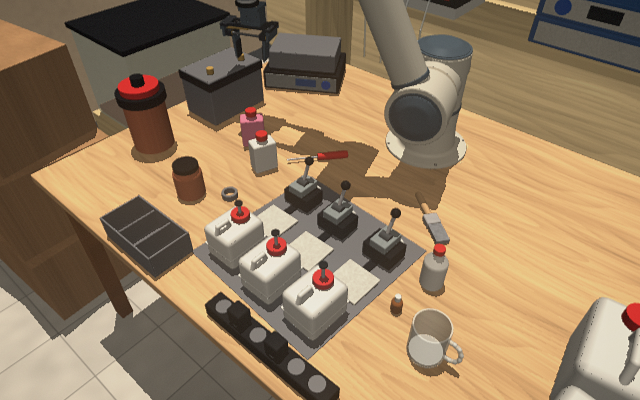

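View pics/top0.png

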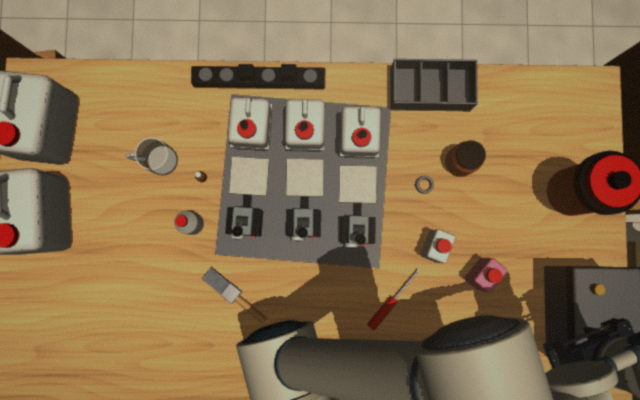

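The scene picture shows the three stations with their gauges at about (239,205), (276,235) and (323,267). There are three refill candidates:
- White flat-sided bottle: top view (440,246), scene (263,150). It fits the description, being white and rectangular.
- Pink one: top view (488,272). It is the look-alike.
- Round white one: top view (187,222). It is a bystander.

I'll enlarge to confirm.

```bash
python3 - <<'E'
import cv2,numpy as np
a=cv2.imread("pics/scene0.png")[125:345,195:455]; b=cv2.imread("pics/top0.png")[85:295,215:515]
cv2.imwrite("pics/sc.png",cv2.resize(a,None,fx=2.7,fy=2.7,interpolation=cv2.INTER_CUBIC))
cv2.imwrite("pics/tc.png",cv2.resize(b,None,fx=2.6,fy=2.6,interpolation=cv2.INTER_CUBIC))
E
```

```text
(no output)
```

View pics/sc.png

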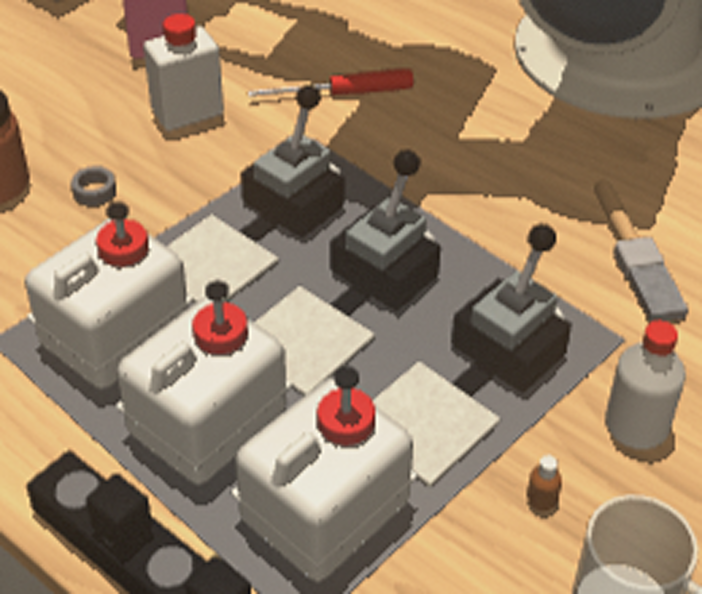

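View pics/tc.png

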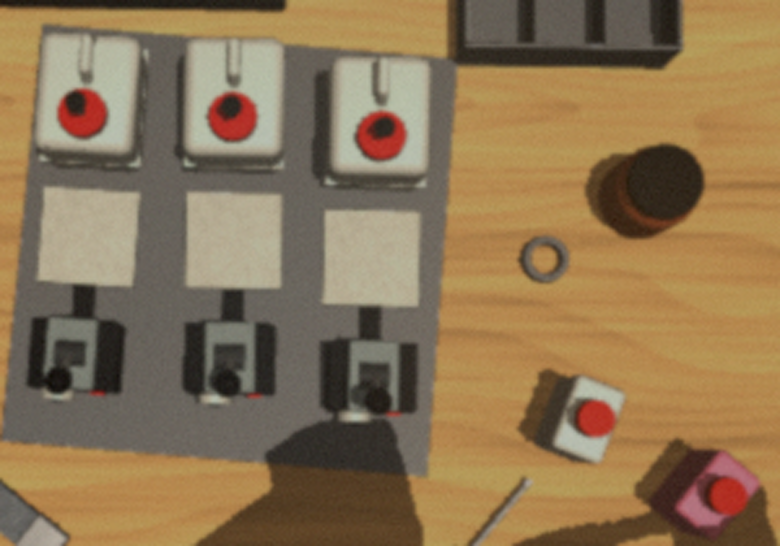

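The scene crop confirms that the refill is the white rectangular bottle at crop (180,80). The gauge of c, the rightmost station (crop 118,211), looks lowest. Next I'll measure it.

```bash
cat > h.py <<'E'
import cv2,numpy as np
from rig import arm
def ray(c,px):
    K=c["intrinsics"];T=np.array(c["cam_to_world"])
    d=T[:3,:3]@np.linalg.solve(np.array(K),[px[0],px[1],1.]);return T[:3,3],d/np.linalg.norm(d)
def onz(c,px,z):
    o,d=ray(c,px);return o+d*(z-o[2])/d[2]
def tri(r1,r2):
    (o1,d1),(o2,d2)=r1,r2
    s=np.linalg.lstsq(np.c_[d1,-d2],o2-o1,rcond=None)[0]
    p,q=o1+s[0]*d1,o2+s[1]*d2;return (p+q)/2,np.linalg.norm(p-q)
def proj(c,P):
    T=np.linalg.inv(np.array(c["cam_to_world"]));q=np.array(c["intrinsics"])@(T[:3,:3]@P+T[:3,3]);return q[:2]/q[2]
def blobs(m,lo,hi):
    n,l,s,ce=cv2.connectedComponentsWithStats(m.astype(np.uint8))
    return [(ce[i],s[i],np.argwhere(l==i)[:,::-1].astype(np.int32)) for i in range(1,n) if lo<s[i,4]<hi]
def masks(im): # bgr
    h=cv2.cvtColor(im,cv2.COLOR_BGR2HSV).astype(int)
    H,S,V=h[...,0],h[...,1],h[...,2]
    return dict(red=((H<7)|(H>173))&(S>170)&(V>90),dark=(V<62),white=(S<75)&(V>135))
E
python3 - <<'E'
from h import *
for n in("scene","top"):
    im=cv2.imread(f"pics/{n}0.png");m=masks(im)
    print(n)
    for k,lo,hi in(("red",40,450),("dark",15,260),("white",300,3000)):
        for ce,s,p in blobs(m[k],lo,hi):
            if n=="scene" and not(195<ce[0]<455 and 100<ce[1]<345): continue
            if n=="top" and not(150<ce[0]<515 and 85<ce[1]<295): continue
            (x,y),r=cv2.minEnclosingCircle(p); re=cv2.minAreaRect(p)
            print(k,ce.round(1),s[4],"circ",round(x,1),round(y,1),round(r,1),"rect",np.round(re[0],1),np.round(re[1],1),round(re[2],1))
E
```

```text
scene
red [250.1 111.4] 89 circ 250.0 111.4 5.5 rect [250.  111.5] [ 9. 10.] 90.0
red [261.  135.1] 103 circ 261.1 135.4 6.1 rect [261. 135.] [10. 10.] 90.0
red [332.3 154.9] 193 circ 332.1 154.0 15.1 rect [332.2 154.9] [ 6.5 30.1] 84.6
red [239.7 213. ] 140 circ 239.5 212.5 8.9 rect [239.5 212.5] [13. 17.] 90.0
red [276.  244.6] 161 circ 276.0 244.5 9.3 rect [276. 244.] [14. 18.] 90.0
red [439.7 248.9] 101 circ 439.0 249.5 6.3 rect [439.5 249.5] [11. 11.] 90.0
red [322.8 277.3] 195 circ 322.9 277.5 10.2 rect [322.9 277.2] [15.7 20.4] 81.9
dark [309.  160.7] 49 circ 309.0 160.7 4.0 rect [309.  160.5] [7.2 7.6] 63.4
dark [345.2 185.2] 61 circ 345.2 185.2 4.4 rect [345. 185.] [8. 8.] 90.0
dark [238.2 203.1] 19 circ 238.0 203.0 3.2 rect [238. 203.] [4. 6.] 90.0
dark [395.4 212.9] 70 circ 395.4 213.0 4.7 rect [395.5 213. ] [8. 9.] 90.0
dark [274.9 232.4] 32 circ 275.0 232.5 3.4 rect [275.  232.5] [5. 6.] 90.0
dark [323.1 264.6] 48 circ 323.0 264.5 4.3 rect [322.8 264.8] [7.8 7.1] 45.0
white [394.5 144.6] 309 circ 395.0 144.0 14.9 rect [394.5 144.5] [26.9 14.1] 45.0
white [435.8 226.4] 36
[... 1871 characters left out ...]
irc 477.8 265.8 4.4 rect [477.6 266.2] [5.4 8. ] 63.4
dark [471.9 275.9] 49 circ 472.4 276.0 7.0 rect [471.3 275.5] [ 8.4 13.6] 20.0
white [248.5 118.4] 1291 circ 248.2 120.2 26.9 rect [248.1 120.1] [37.  44.5] 4.8
white [305.  119.7] 1267 circ 304.9 121.5 26.7 rect [304.5 121.5] [43. 37.] 90.0
white [361.3 127.3] 1243 circ 361.5 128.9 26.8 rect [361.  128.5] [45. 36.] 90.0
white [160.9 159.3] 501 circ 161.0 159.3 13.3 rect [161.5 159.5] [25. 25.] 90.0
white [248.6 175.6] 1336 circ 248.5 175.5 25.5 rect [248.5 175.6] [36.9 36.4] 4.1
white [304.4 177.1] 1333 circ 304.5 177.0 25.1 rect [304.5 177. ] [37. 36.] 0.0
white [357.7 183.7] 1331 circ 357.5 184.0 25.1 rect [357.6 183.6] [36.5 36.4] 2.0
```

```bash
python3 - <<'E'
from h import *
S,T=arm.get_calibration("scene"),arm.get_calibration("top")
F=dict(a=((323.1,264.6),(243.6,124),(246.2,128.2),(248.6,175.6)),b=((274.9,232.4),(303.4,125.8),(303.9,129.6),(304.4,177.1)),c=((238.2,203.1),(362.2,133.5),(361.1,136.7),(357.7,183.7)))
L=dict(a=((395.4,212.9),None),b=((345.2,185.2),None),c=((309,160.7),(358.2,237.0)))
for k,(s,t,cap,pad) in F.items():
    p,e=tri(ray(S,s),ray(T,t)); c=onz(T,cap,.118);pd=onz(T,pad,.008)
    o,d=ray(S,s); # height where scene ray passes the cap axis
    q=o+d*np.dot((c-o)[:2],d[:2])/np.dot(d[:2],d[:2])
    print(k,"float",p.round(4),"gap",e.round(4),"cap",c.round(4),"h@cap",q[2].round(4),"pad",pd.round(4),"cap-pad yaw",np.degrees(np.arctan2(*(c-pd)[1::-1])).round(1),np.linalg.norm((c-pd)[:2]).round(3))
    print("  knob on z=.13 scene",onz(S,L[k][0],.130).round(4), L[k][1] and tri(ray(S,L[k][0]),ray(T,L[k][1])))
im=cv2.imread("pics/top0.png")
m=masks(im); w=(m["white"]|m["red"]).astype(np.uint8); w[:, :415]=0; w[:,468:]=0; w[:225]=0; w[270:]=0
w=cv2.morphologyEx(w,cv2.MORPH_CLOSE,np.ones((3,3)))
for ce,s,p in blobs(w,150,2000):
    r=cv2.minAreaRect(p);bx=cv2.boxPoints(r);print("refill px",r);print(np.array([onz(T,x,.1) for x in bx]).round(4), onz(T,r[0],.1).round(4))
print("cap",onz(T,(443.4,245.5),.128).round(4),tri(ray(S,(261,134.7)),ray(T,(443.4,245.5))))
print("pink",onz(T,(494.6,275.4),.128).round(4),"round",onz(T,(180.7,220.5),.128).round(4))
E
```

```text
a float [0.736  0.1655 0.158 ] gap 0.0005 cap [0.7351 0.1648 0.118 ] h@cap 0.1567 pad [0.6315 0.1711 0.008 ] cap-pad yaw -3.5 0.104
  knob on z=.13 scene [0.4756 0.1791 0.13  ] None
b float [0.7342 0.02   0.1565] gap 0.0017 cap [0.7333 0.0204 0.118 ] h@cap 0.1564 pad [0.6291 0.0206 0.008 ] cap-pad yaw -0.1 0.104
  knob on z=.13 scene [0.4741 0.0193 0.13  ] None
c float [ 0.7182 -0.1234  0.15  ] gap 0.001 cap [ 0.717 -0.123  0.118] h@cap 0.1499 pad [ 0.6128 -0.1234  0.008 ] cap-pad yaw 0.2 0.104
  knob on z=.13 scene [ 0.4576 -0.1233  0.13  ] (array([ 0.46561568, -0.11554839,  0.13850378]), np.float64(0.0006782685709301638))
refill px ((441.2989501953125, 245.9226837158203), (19.313074111938477, 29.50807762145996), 21.037511825561523)
[[ 0.4204 -0.2902  0.1   ]
 [ 0.4894 -0.3172  0.1   ]
 [ 0.4725 -0.3623  0.1   ]
 [ 0.4036 -0.3351  0.1   ]] [ 0.4464 -0.3262  0.1   ]
cap [ 0.4471 -0.3247  0.128 ] (array([ 0.44747353, -0.32675317,  0.12086857]), np.float64(0.0008818319844075474))
pink [ 0.3757 -0.449   0.128 ] round [0.5015 0.3183 0.128 ]
```

Gauges: a 157–158 mm, b 156.5 mm, c 150 mm, so c looks lowest, but only by about 6 mm. I'll confirm from near with the wrist camera before touching the lever. The refill is at about (0.447,-0.326), with its long axis near −21°.

```bash
python3 - <<'E'
from h import *
R=arm.current_tool_rot();p=arm.current_ee_pos();C=np.array(arm.get_calibration("wrist")["cam_to_world"])
print(np.round(R,2).tolist(), "cam in tool",(R.T@(C[:3,3]-p)).round(3),(R.T@C[:3,:3]).round(2).tolist())
t=np.radians(45)
for pos in([.36,-.05,.33],[.42,-.05,.33],[.38,-.05,.40]):
  for sx in(1,-1):
    z=np.array([np.sin(t),0,-np.cos(t)]);y=np.array([0,sx,0.]);Rn=np.c_[np.cross(y,z),y,z]
    print(pos,sx,arm.solve_ik(pos,Rn))
z=np.array([0,0,-1.])
for sx in (1,-1):
    y=np.array([sx,0,0.]);print("lever",sx,arm.solve_ik([.42,-.1234,.2],np.c_[np.cross(y,z),y,z]))
    a=np.radians(68.6);y=sx*np.array([np.cos(a),np.sin(a),0]);print("refill",arm.solve_ik([.4464,-.3262,.2],np.c_[np.cross(y,z),y,z]))
E
```

```text
[[0.93, 0.37, -0.0], [0.37, -0.93, 0.0], [0.0, -0.0, -1.0]] cam in tool [ 0.066 -0.    -0.171] [[0.0, -0.97, -0.24], [1.0, 0.0, 0.0], [-0.0, -0.24, 0.97]]
[0.36, -0.05, 0.33] 1 [ -53.72197191  -22.00856898  129.9432308    46.34368726   51.98932602
 -166.76940593]
[0.36, -0.05, 0.33] -1 [-53.72197191 -22.00856898 129.9432308   46.34368726  51.98932602
  13.23059407]
[0.42, -0.05, 0.33] 1 [ -35.91682201  -13.73847709  126.40998544   43.85355731   36.77748482
 -154.70010223]
[0.42, -0.05, 0.33] -1 [-35.91682201 -13.73847709 126.40998544  43.85355731  36.77748482
  25.29989777]
[0.38, -0.05, 0.4] 1 [ -46.16531012  -24.3579247   119.35072887   37.6222023    56.67346893
 -149.32039776]
[0.38, -0.05, 0.4] -1 [-46.16531012 -24.3579247  119.35072887  37.6222023   56.67346893
  30.67960224]
lever 1 [-2.41984077e+01  1.42928790e+01  1.03245159e+02 -2.54444375e-14
  6.24619618e+01 -2.41984077e+01]
refill [-4.23453290e+01  2.33270628e+01  8.84240918e+01 -2.54444375e-14
  6.82488455e+01 -1.10945329e+02]
lever -1 [-2.41984077e+01  1.42928790e+01  1.03245159e+02 -2.54444375e-14
  6.24619618e+01  1.55801592e+02]
refill [-4.23453290e+01  2.33270628e+01  8.84240918e+01 -2.54444375e-14
  6.82488455e+01  6.90546710e+01]
```

```bash
python3 - <<'E'
from h import *
def Rt(t):
    z=np.array([np.sin(t),0,-np.cos(t)]);y=np.array([0,-1.,0]);return np.c_[np.cross(y,z),y,z]
done=False
for t in (65,55,45):
  for x in (.45,.42,.40):
    q=arm.solve_ik([x,-.04,.32],Rt(np.radians(t)))
    if q is not None and not done:
        print(t,x,q.round(0)); p=arm.current_ee_pos(); p[2]=.34; arm.move_l(p,feed=.2)
        arm.move_to([x,-.04,.32],Rt(np.radians(t))); done=True
c=arm.get_calibration("wrist"); im=arm.snapshot("wrist")[...,::-1]; cv2.imwrite("pics/w1.png",im)
np.savez("w1.npz",**{k:np.array(v) for k,v in c.items()})
print(c["intrinsics"],arm.current_t(),arm.current_force())
m=masks(im.copy())
for k in("red","dark"):
  for ce,s,p in blobs(m[k],60,1500): print(k,ce.round(1),s)
E
```

```text
65 0.45 [-43.   0. 145. 117.  44. -56.]
[[322.35568614   0.         316.05229234]
 [  0.         322.35568614 201.84878411]
 [  0.           0.           1.        ]] 3.0 [ 0.3478751   0.75732428 -0.47760291]
red [191.3 207. ] [177 196  28  22 437]
red [278.7 207.9] [266 197  26  22 417]
red [366.8 214.6] [354 203  27  23 449]
dark [258.1 183.8] [235 165  47  39 738]
dark [217.4 175.4] [205 167  31  18 325]
dark [491.5 183.7] [477 167  33  28 505]
dark [408.3 226.1] [ 389  170   52   83 1299]
dark [424.5 185. ] [416 171  19  23 238]
dark [456.8 184.9] [447 170  23  25 307]
dark [164.4 191.7] [146 179  44  25 589]
dark [369.  194.6] [364 191  11   9  68]
dark [219.1 238.7] [193 217  42  36 918]
dark [329.9 239. ] [327 226   7  26 122]
```

View pics/w1.png

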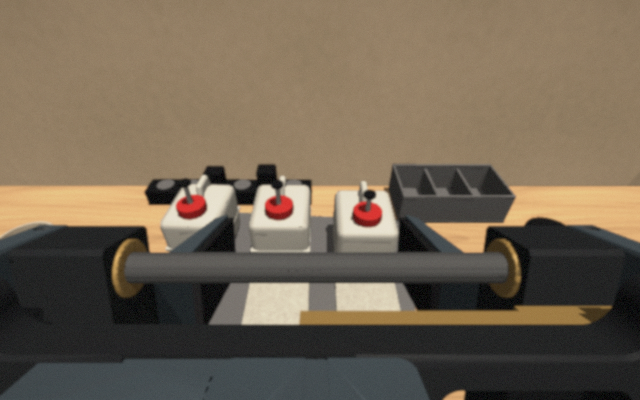

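```bash
python3 - <<'E'
import cv2
im=cv2.imread("pics/w1.png")[160:240,145:415]
cv2.imwrite("pics/w1c.png",cv2.resize(im,None,fx=2.9,fy=2.9,interpolation=cv2.INTER_CUBIC))
E
```

```text
(no output)
```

View pics/w1c.png

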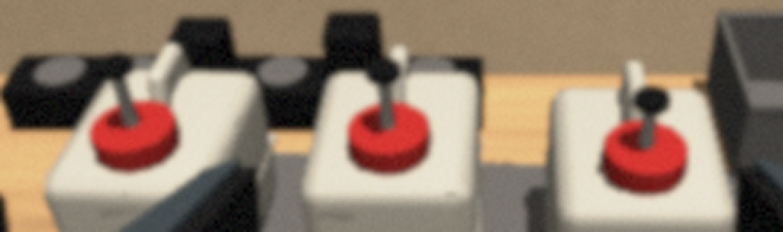

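The disc-to-cap spacing in the crop is 61 px for a, 58 px for b and 50 px for c. Station c is nearest the camera here, so its gauge is clearly the lowest and both views agree. Next I'll push lever c.

```bash
cat >> h.py <<'E'
def down(yaw): # tool y axis at yaw in world xy, pointing down
    z=np.array([0,0,-1.]);y=np.array([np.cos(yaw),np.sin(yaw),0]);return np.c_[np.cross(y,z),y,z]
E
python3 - <<'E'
from h import *
R=down(0)
arm.move_to([.405,-.1234,.24],R); arm.grip(0.0); f0=arm.current_force()
arm.move_l([.405,-.1234,.118],feed=.15)
print(arm.current_t(),arm.current_width())
x=.405; 
while x<.512:
    x+= .02 if x<.48 else .003
    arm.move_l([x,-.1234,.118],feed=.06); f=arm.current_force()-f0
    print(round(x,3),arm.current_ee_pos().round(4)[0],f.round(1))
    if x>.48 and f[0]<-20 or abs(f[0])>35: break
arm.move_l([x-.03,-.1234,.118]); arm.move_l([x-.03,-.1234,.25],feed=.25)
im=arm.snapshot("scene")[...,::-1];cv2.imwrite("pics/s2.png",cv2.resize(im[125:345,195:455],None,fx=2.7,fy=2.7,interpolation=cv2.INTER_CUBIC))
print(arm.current_t())
E
```

```text
7.175 0.0005726075470886484
0.425 0.4252 [-1.6  0.8 -0.5]
0.445 0.4452 [-1.   0.8 -1.3]
0.465 0.4652 [-2.   0.1 -1.1]
0.485 0.4853 [-0.2  0.3 -0.8]
0.488 0.488 [-0.6 -0.1 -0.1]
0.491 0.4912 [-1.1  0.5 -1.4]
0.494 0.4942 [-1.4  0.4 -0.3]
0.497 0.4972 [-0.6 -0.8 -0.4]
0.5 0.4993 [-5.6 -0.7  1.5]
0.503 0.4998 [-20.3  -3.4  13. ]
11.6833
```

View pics/s2.png

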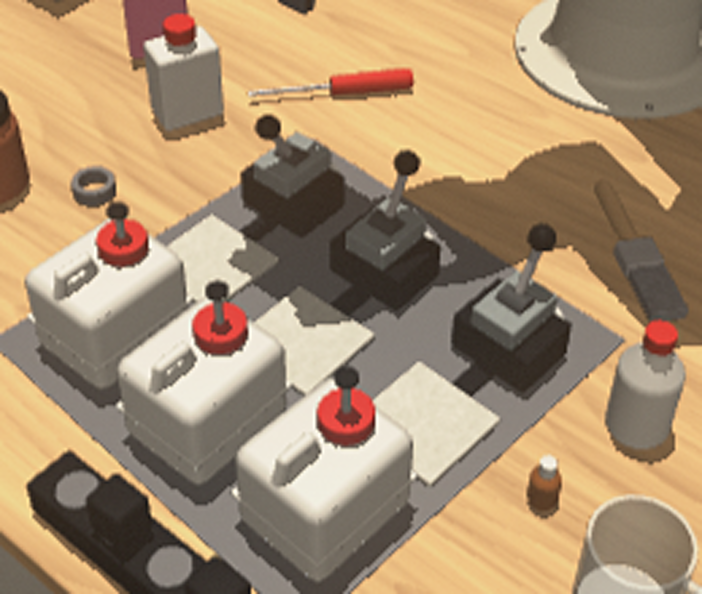

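Lever c, with its knob at crop (268,127), now leans over to the pad against the stop. Force rose to 20 N at the end of its travel. Levers a and b are unchanged. Now the grasp.

```bash
python3 - <<'E'
from h import *
S=arm.get_calibration("scene");print("knob c",onz(S,(294.3,172),.128).round(3))
R=down(np.radians(68.6-180)); P=np.array([.4466,-.3257,0])
arm.grip(.091)
arm.move_to(P+[0,0,.21],R); 
T=arm.get_calibration("wrist");im=arm.snapshot("wrist")[...,::-1].copy()
for ce,s,p in blobs(masks(im)["red"],60,5000): print("wrist red",ce.round(1),s,onz(T,ce,.128).round(4))
arm.move_l(P+[0,0,.0612],feed=.12); f0=arm.current_force(); arm.grip(.03); print("w",arm.current_width(),arm.current_force()-f0)
arm.move_l(P+[0,0,.25],feed=.15); print("w",arm.current_width(),arm.current_force()-f0,arm.current_t())
for r in(.45,.5,.55):
  for z in(.3,.36):
    for az in (-35,-25):
      a=np.radians(az);pos=[r*np.cos(a),r*np.sin(a),z];Rd=down(a-np.pi/2)
      for tl in(-45,45):
        q=arm.solve_ik(pos,Rd@cv2.Rodrigues(np.array([0,np.radians(tl),0]))[0])
        print(r,z,az,tl,None if q is None else q.round(0))
E
```

```text
knob c [ 0.52  -0.122  0.128]
wrist red [315.6 204. ] [ 295  184   41   41 1317] [ 0.4495 -0.3261  0.128 ]
wrist red [480.6 227.3] [463 209  43  41 952] [ 0.3818 -0.4456  0.128 ]
wrist red [274.4 318.2] [265 310  20  16 217] [ 0.3656 -0.2543  0.128 ]
w 0.05227838012917238 [ 0.90432557  0.97438041 -0.00911812]
w 0.05254520350358869 [-0.3609388   0.45268778 -4.18141454] 18.0667
0.45 0.3 -35 -45 [-40.  35.  67.  -4. 123.  84.]
0.45 0.3 -35 45 [-52.  -7. 128.  39.  19.  40.]
0.45 0.3 -25 -45 [-30.  35.  67.  -4. 123.  84.]
0.45 0.3 -25 45 [-42.  -7. 128.  39.  19.  40.]
0.45 0.36 -35 -45 [-40.  33.  62.  -5. 130.  84.]
0.45 0.36 -35 45 [-52. -14. 121.  24.  31.  57.]
0.45 0.36 -25 -45 [-30.  33.  62.  -5. 130.  84.]
0.45 0.36 -25 45 [-42. -14. 121.  24.  31.  57.]
0.5 0.3 -35 -45 [-40.  40.  58.  -4. 127.  84.]
0.5 0.3 -35 45 [-49.  -2. 124.  36.  17.  46.]
0.5 0.3 -25 -45 [-30.  40.  58.  -4. 127.  84.]
0.5 0.3 -25 45 [-39.  -2. 124.  36.  17.  46.]
0.5 0.36 -35 -45 [-40.  38.  53.  -5. 134.  84.]
0.5 0.36 -35 45 [-49.  -8. 117.  21.  28.  62.]
0.5 0.36 -25 -45 [-30.  38.  53.  -5. 134.  84.]
0.5 0.36 -25 45 [-39.  -8. 117.  21.  28.  62.]
0.55 0.3 -35 -45 [-39.  44.  48.  -4. 133.  84.]
0.55 0.3 -35 45 [-46.   3. 119.  31.  16.  52.]
0.55 0.3 -25 -45 [-29.  44.  48.  -4. 133.  84.]
0.55 0.3 -25 45 [-36.   3. 119.  31.  16.  52.]
0.55 0.36 -35 -45 [-39.  43.  43.  -5. 140.  83.]
0.55 0.36 -35 45 [-46.  -2. 113.  18.  27.  65.]
0.55 0.36 -25 -45 [-29.  43.  43.  -5. 140.  83.]
0.55 0.36 -25 45 [-36.  -2. 113.  18.  27.  65.]
```

```bash
python3 - <<'E'
from h import *
a=np.radians(-35);pos=np.array([.45*np.cos(a),.45*np.sin(a),.36]);Rd=down(a-np.pi/2)
arm.move_to(pos,Rd)
Rt=Rd@cv2.Rodrigues(np.array([0,np.radians(-46),0]))[0]
arm.move_to(pos,Rt); arm.sleep(.7)
im=arm.snapshot("scene")[...,::-1];cv2.imwrite("pics/s3.png",im)
arm.sleep(.7); print("tilt",np.degrees(np.arccos(-arm.current_tool_rot()[2,2])),"w",arm.current_width(),arm.current_t())
arm.move_to(pos,Rd); R=down(-np.pi/2)
arm.move_to([.6113,-.1234,.28],R); arm.sleep(.2)
print(arm.current_t(),arm.current_width(),arm.current_force())
im=arm.snapshot("wrist")[...,::-1].copy();cv2.imwrite("pics/w3.png",im);T=arm.get_calibration("wrist")
for ce,s,p in blobs(masks(im)["red"],60,5000):
    (x,y),r=cv2.minEnclosingCircle(p); print("red",ce.round(1),s,onz(T,(x,y),.28+.0668).round(4),onz(T,(x,y),.118).round(4))
E
```

```text
tilt 45.99898188243088 w 0.052276035455662236 20.95
23.05 0.052103800762356794 [-0.55940464 -0.28440632 -2.4399295 ]
red [19.4 60.9] [   0   35   43   50 1574] [ 0.6968 -0.0351  0.3468] [0.7396 0.159  0.118 ]
red [167.9  62.2] [ 143   37   46   50 1488] [ 0.6953 -0.0782  0.3468] [0.7351 0.022  0.118 ]
red [313.6  81.2] [ 291   56   46   49 1317] [ 0.6901 -0.1235  0.3468] [ 0.7184 -0.1223  0.118 ]
red [316.7 297.1] [ 270  283   94   28 2465] [ 0.6137 -0.1243  0.3468] [ 0.4753 -0.1248  0.118 ]
```

View pics/w3.png

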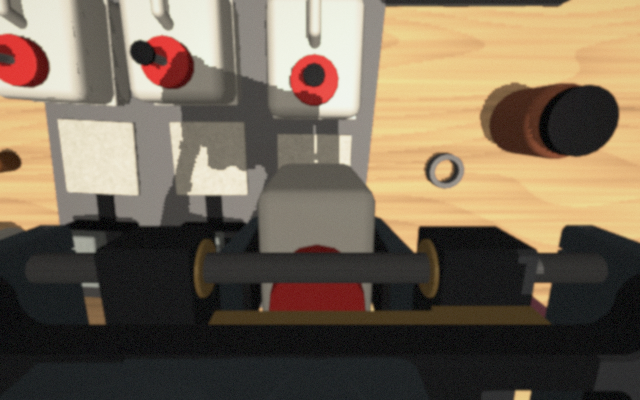

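View pics/s3.png

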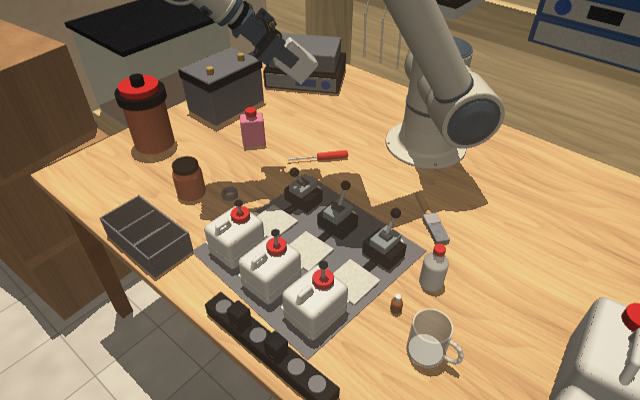

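The scene picture shows the bottle tipped at about (295,60) well clear of everything: 46° tool tilt, held about 1.4 s. The wrist view shows it level and square over pad c. Gauge cap c measures (0.718,-0.122), which agrees with the top view. Next I'll lower it.

```bash
python3 - <<'E'
from h import *
x,y=.6118,-.1230
arm.move_l([x,y,.085],feed=.12); arm.sleep(.2); f0=arm.current_force()[2]; z=.085
while z>.064:
    z-=.002 if z>.075 else .001
    arm.move_l([x,y,z],feed=.03); f=arm.current_force()[2]-f0
    if f>3: break
print("touch z",z,arm.current_ee_pos(),"f",f,f0)
arm.sleep(.2); w=arm.current_width(); arm.grip(.075); print(w,arm.current_width())
arm.move_l([x,y,.09],feed=.04); arm.move_l([x,y,.28],feed=.2)
t=arm.get_calibration("wrist");im=arm.snapshot("wrist")[...,::-1].copy();cv2.imwrite("pics/w4.png",im)
for ce,s,p in blobs(masks(im)["red"],60,5000): print("wrist red",ce.round(1),s,onz(t,ce,.136).round(4))
arm.move_to([.36,-.30,.32],down(-np.pi/2)); 
T=arm.get_calibration("top");S=arm.get_calibration("scene")
im=arm.snapshot("top")[...,::-1].copy();b=im[85:295,160:515];cv2.imwrite("pics/t4.png",cv2.resize(b,None,fx=2.2,fy=2.2,interpolation=cv2.INTER_CUBIC))
for ce,s,p in blobs(masks(im)["red"],40,450):
    if 335<ce[0]<385 and 150<ce[1]<230: print("top cap",ce,onz(T,ce,.136).round(4))
im=arm.snapshot("scene")[...,::-1].copy();cv2.imwrite("pics/s4.png",cv2.resize(im[125:345,195:455],None,fx=2.7,fy=2.7,interpolation=cv2.INTER_CUBIC))
for n,P in(("pad",[.613,-.123,.136]),):print(proj(T,np.array(P)),proj(S,np.array(P)))
print(arm.current_t())
E
```

```text
touch z 0.072 [ 0.61197644 -0.12291872  0.07214402] f 4.301414579933045 -3.798592138828841
0.052076363194192496 0.07490802024452023
wrist red [19.4 59.9] [   0   34   43   51 1594] [0.7327 0.1452 0.136 ]
wrist red [168.9  61.6] [ 144   36   46   51 1514] [0.7314 0.0104 0.136 ]
wrist red [315.7  80.8] [ 293   55   46   50 1334] [ 0.7151 -0.1224  0.136 ]
wrist red [315.8 188.6] [300 172  33  34 866] [ 0.6143 -0.1226  0.136 ]
top cap [361.37593985 177.2556391 ] [ 0.612  -0.1226  0.136 ]
[361.52834303 176.8438832 ] [269.42265475 186.44004327]
30.8583
```

View pics/t4.png

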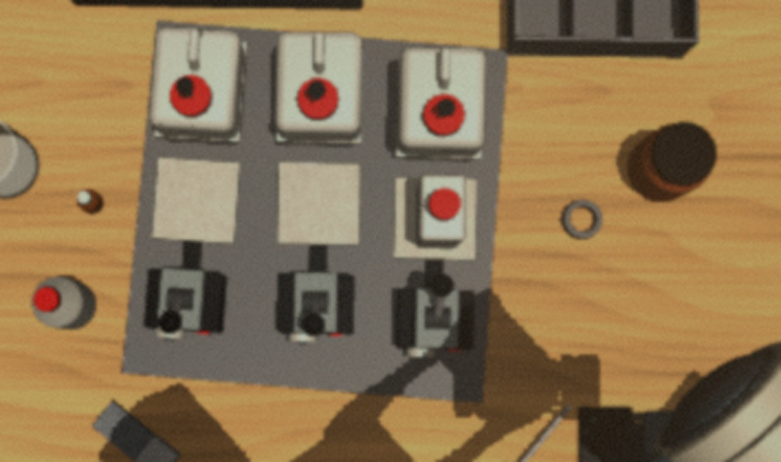

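View pics/s4.png

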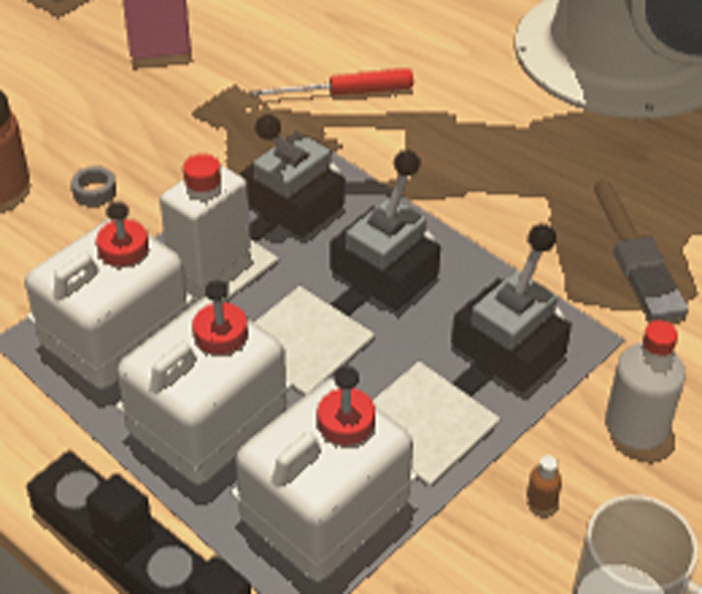

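```bash
python3 - <<'E'
from rig import arm
arm.sleep(.3);print(arm.current_force().round(1),arm.current_t());arm.sign_off()
E
```

```text
[ 0.5  0.1 -1. ] 31.1583
the job is handed in; nothing more can be done
```

I switched off the right-hand pump (station c) and set the refill bottle upright on station c's pad. The job was handed in at about 31 s of the 64 s allowed.

- **Lowest gauge:** Gauge c stood at about 150 mm, against about 157 mm for a and b. A closer wrist view agreed.
- **Lever:** I pushed lever c over to its end stop, where the force reached 20 N. Its knob then measured x = 0.520 m, against 0.522 m expected for fully off. Levers a and b look unchanged in the pictures.
- **Stirring:** I gripped the bottle at 52 mm, tipped it to 46° in the air, held it for about 1.4 s and brought it level.
- **Placing:** It touched down at about 4 N. The cap centre then measured (0.612–0.614, -0.123) m, against an estimated pad centre of (0.613, -0.123) m.
- **Final pictures:** They show the bottle standing upright and the gauges where they were. The other things in view had not moved, and the robot was clear of everything.

One small disagreement: touchdown came about 3 mm higher than planned, so the bottle had probably slipped a little lower in the grip. It had no visible effect on the result.

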